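Make up the snack tray

ROBOT

A 6-joint arm with a two-finger parallel gripper is mounted at the origin on the work surface. World frame = base frame: x ahead of the robot, y to its left, z up, the work surface at z = 0. Lengths are in mm, angles in rad, forces in N, time in s.
With the tool pointing down it reaches from about 325 to 775 mm from the base axis. Payload 9.3 kg.
Tool frame: the origin (TCP) lies between the finger pads; the fingertips stand 22 mm ahead of it and the grasp point (between the pads) lies 3 mm ahead of it; z points along the fingers, x is the direction in which the jaws open and shut, and the axes are right-handed (so a half turn about z gives the same grasp; the last joint's range is limited). The gripper opens to 85 mm and grips with 20 to 120 N. Pads are 22 mm wide; open, the fingers measure 114 mm over their backs; the gripper's body (76 mm by 85 mm) begins 54 mm behind the grasp point. The pads swing forward as they close: fully open they stand 13 mm farther back than shut.
Start: joints at [-1.359, 0.259, 0.021, 1.334, 0, 1.418], TCP at [196.212, -513.807, 253.279] pointing down, gripper open.
Joint ranges: [-3.04, 3.04], [-0.91, 1.82], [-1.04, 1.36], [-1.92, 1.95], [-1.52, 1.45], [-3.14, 3.14]. Speed limits (rad/s): [2.22, 2.22, 2.79, 3.14, 3.14, 3.14].

INTERFACE

Orientations are given as [roll, pitch, yaw] about the fixed x, y, z axes, in that order (R = Rz(yaw) Ry(pitch) Rx(roll)).
In Python, from workcell import read_state, get_image, close_job gives the robot as it stands.
- The arm moves only by the tool apply_moves, never from a script. Its argument "motion" is a list of rows, each a list of 3 entries, a list of its own where there are three numbers: the opening, from 0 (shut) to 1 (fully open), then the shift along the world's x, y, z in mm, then the turn, a rotation vector about the world's x, y, z in degrees. A call has 1 to 20 rows; each row shifts and turns the pose as measured when the row begins; what a row does not reach is not made up. A row lasts 1/8 s, in which the tool goes at most 62.5 mm and 10.7 degrees, less where a joint would pass 70% of its speed; a pose out of reach is approached as far as the arm can. A call with a gripper value outside its range is refused whole. The fingers move at their own pace and stop on an object; "newtons" is the grip in N (left out, the last holds). Time passes only in rows, so rows that do not move let the fingers close. It gives the time, the measured TCP pose, the force and the opening at its end, in the units of the state.
- read_state(): the state, without advancing time (a new reading comes with each control period).
- get_image(name): name is "scene" or "top"; returns a dict with "color" (480x640x3 uint8, red, green, blue), "mtx" (3x3 intrinsics, pixels), "pose" (4x4, takes a point from camera to world coordinates). Camera axes: x right, y down, z forward; pixel columns grow to the right and rows downward; lengths in mm; the calibration is good to about 2 mm. A picture is of the moment at which its call begins. There is no depth.
- close_job(): hands the job in, once; it reports no verdict.
The state is a dict: "clock": time; "joint_positions": joint angles; "qvel": joint speeds; "tau": joint torques, N m; "tcp_pos": TCP position; "eef_rot": TCP orientation; "contact_force": force on the tool from outside, world axes, zero at the start; "torque": the same for the moment, N m; "finger_gap": finger opening in mm.
Only numpy, scipy, OpenCV 4.12 (cv2) and the standard library are available. Lean on these libraries where they do the work, as an engineer would, in place of code of your own. Each camera call takes 0.05 s, during which the arm holds its last target. There are 200 camera calls.

TASK

Make up the snack tray on the sideboard: lay the golden flatbread pack flat in the white-lined bay, and in the cork-lined bay build one upright stack of the orange carton, the red tin and the honey jar, the widest lying flat inside the rim at the bottom and the narrowest on top, each centred on the one below. Leave the look-alikes (the dark rye pack, the grey carton and the blue tin) where they are.

Things in the scene. Friction and masses are not known exactly. Their poses are not given: they have to be found in the camera images.
- orange_carton: Flat closed carton, bright orange with small white discs on its long sides, 100 (x) x 62 (y) x 30 (z) mm, about 0.15 kg. Loose. Origin at the centre of its underside; x along its length.
- grey_carton: Look-alike carton, dark slate grey-violet, same size and shape as the orange one (100 x 62 x 30 mm). To be left alone. Origin at the centre of its underside.
- golden_bread: Pack of two crisp flatbreads one on the other, golden, with dark seeds and a white paper label on top: a rigid oval with straight sides, 110 (x) x 50 (y) x 24 (z) mm, ends rounded at 25 mm radius, about 0.12 kg. Loose. Origin at the centre of its underside; x along its length.
- rye_bread: Look-alike pack of flatbreads, very dark brown rye with the same white label, same size (110 x 50 x 24 mm). To be left alone. Origin at the centre of its underside.
- red_tin: Round upright tin, red with steel rims, flat top with a red disc, 56 mm diameter, 40 mm high, about 0.16 kg. Loose. Origin at the centre of its underside, z up.
- blue_tin: Look-alike tin, teal blue with steel rims, same size (56 mm diameter, 40 mm high). To be left alone. Origin at the centre of its underside.
- honey_jar: Small round upright honey jar, amber with a white paper band and a flat brass lid, 38 mm diameter, 42 mm high, about 0.09 kg. Loose. Origin at the centre of its underside, z up.
- cork_bay: Cork-lined (brown) bay of the low wooden two-bay tray, which is fixed, level, at any yaw. Clear floor 130 (x) x 95 (y) mm. Origin at the centre of the lining's upper face, 7 mm above the table; x along the length. A rim 5 mm thick all round stands 10 mm above the lining. The bays lie side by side, centres 100 mm apart along y.
- paper_bay: The white-lined bay of the same wooden tray, of the same size and rim: clear floor 130 (x) x 95 (y) mm, origin at the centre of its floor, on the upper face of the lining, 7 mm above the table; x along its length. It shares a rim with the cork-lined bay.

How it is judged:
By the outcome, as a careful person would: the job done as asked, in the order asked, and still so for the second after the job is handed in, with the robot touching nothing.
It also fails if it takes over 128 s, if anything falls off the work surface, if the arm or the gripper's body presses on something with over 40 N, if the wrist force passes 120 N, or if a joint passes its speed limit or range.

## Working session

There is one attempt and no reset: what is moved stays moved. The work goes in short steps, Python scripts to look and compute and a tool call to move; the robot and the scene stay as the last step left them, time stands still between calls to the robot, and variables do not carry over. Pictures are saved under pics/ and viewed, about 12 in all and at most 16, crops included, and the job is handed in when it is done.

Besides the shell and the picture viewer there is one more tool, called as name([rows], argument=value, ...), one row to a line, values as JSON. apply_moves: Moves the arm, as the interface text tells. Its arguments: {"type":"object","properties":{"motion":{"type":"array"},"newtons":{"type":"number"}},"required":["motion"]}

```bash
mkdir -p pics; cat > h.py <<'E'
import numpy as np, cv2
from workcell import read_state, get_image, close_job
def save(im,n): cv2.imwrite(f'pics/{n}.png', cv2.cvtColor(im['color'],cv2.COLOR_RGB2BGR))
def ray(im,px,z):
    K=np.array(im['mtx']);T=np.array(im['pose'])
    d=T[:3,:3]@np.linalg.inv(K)@np.array([px[0],px[1],1.]);o=T[:3,3]
    return (o+d*(z-o[2])/d[2])
def proj(im,p):
    T=np.linalg.inv(np.array(im['pose']));q=np.array(im['mtx'])@(T[:3,:3]@np.array(p,float)+T[:3,3]);return q[:2]/q[2]
E
python3 - <<'E'
from h import *
for n in ('top','scene'):
    im=get_image(n); save(im,n+'1'); print(np.round(im['pose'],3).tolist(),np.round(im['mtx'],1).tolist())
print(read_state())
E
```

```text
[[0.026, -0.995, 0.094, 392.119], [-1.0, -0.025, 0.011, -54.371], [-0.008, -0.094, -0.996, 1344.412], [0.0, 0.0, 0.0, 1.0]] [[606.6, 0.0, 314.6], [0.0, 606.6, 246.5], [0.0, 0.0, 1.0]]
[[0.578, 0.675, -0.458, 937.708], [0.816, -0.478, 0.326, -330.388], [0.002, -0.562, -0.827, 781.604], [0.0, 0.0, 0.0, 1.0]] [[482.6, 0.0, 320.1], [0.0, 482.6, 247.0], [0.0, 0.0, 1.0]]
{'clock': 0.1, 'joint_positions': array([-1.35859321e+00,  2.59153539e-01,  2.08289891e-02,  1.33370546e+00,
        4.01360458e-06,  1.41823317e+00]), 'qvel': array([ 0.00157024, -0.00281481,  0.00140106, -0.00068433,  0.00100276,
       -0.00231905]), 'tau': array([ 8.36681575e-03, -5.56689334e+01,  3.45074522e+01,  1.14770973e-02,
        5.12549832e-06,  8.04377919e-06]), 'tcp_pos': array([ 196.16887306, -513.58179619,  252.71361187]), 'eef_rot': array([-3.14140120e+00,  1.21874099e-03, -1.20602995e+00]), 'contact_force': array([ 0.30960213, -0.77903655,  0.36749109]), 'torque': array([-0.02003629,  0.03966785,  0.03220104]), 'finger_gap': 85.67993551371865}
```

View pics/top1.png

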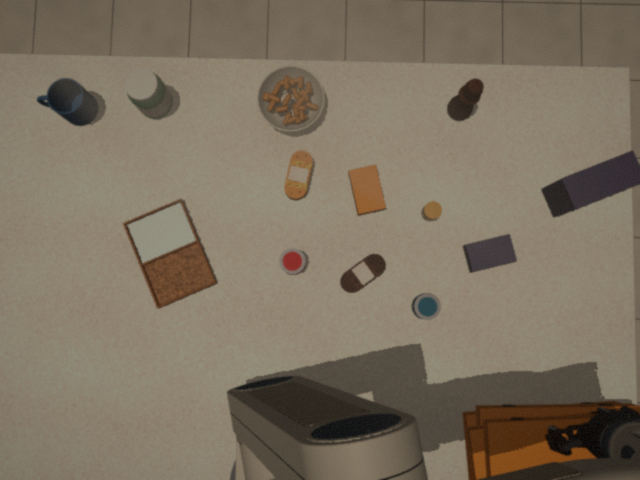

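View pics/scene1.png

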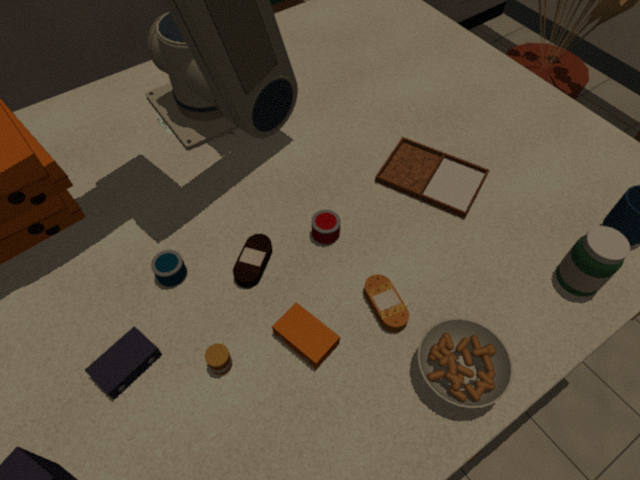

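Top: bread (299,175), orange carton (367,190), red tin (292,261), jar (432,211), white bay (162,232), cork bay (180,273). The scene view agrees and everything is upright. Next I'll measure by masks.

```bash
cat >> h.py <<'E'
B={'top':dict(bread=(299,175),carton=(367,190),tin=(292,261),jar=(432,211),white=(162,232),cork=(180,273)),
   'scene':dict(bread=(386,302),carton=(306,334),tin=(326,222),jar=(217,355),white=(455,186),cork=(411,166))}
Z=dict(bread=24,carton=30,tin=40,jar=42,white=7,cork=7)
def blob(im,px,r=38,tol=None,name=''):
    hsv=cv2.cvtColor(im['color'],cv2.COLOR_RGB2HSV).astype(int);h,s,v=[hsv[...,i] for i in range(3)]
    m={'bread':(h>8)&(h<25)&(s>110),'carton':(h>4)&(h<18)&(s>150)&(v>120),'tin':((h<6)|(h>170))&(s>150),
       'jar':(h>10)&(h<26)&(s>110)&(v>90),'white':(s<38)&(v>130),'cork':(h>3)&(h<20)&(s>90)&(v<175)}[name].astype(np.uint8)
    w=np.zeros_like(m);cv2.circle(w,tuple(int(a) for a in px),r,1,-1);m*=w
    m=cv2.morphologyEx(m,cv2.MORPH_CLOSE,np.ones((3,3)))
    cs=cv2.findContours(m,cv2.RETR_EXTERNAL,cv2.CHAIN_APPROX_NONE)[0]
    return max(cs,key=cv2.contourArea)
def rect(im,c,z):
    P=np.array([ray(im,p[0],z)[:2] for p in c],np.float32)
    (cx,cy),(w,hh),a=cv2.minAreaRect(P)
    if w<hh: w,hh,a=hh,w,a+90
    return round(cx,1),round(cy,1),round(w,1),round(hh,1),round((a+90)%180-90,1)
E
python3 - <<'E'
from h import *
for n in ('top','scene'):
    im=get_image(n); vis=im['color'].copy()
    for k,p in B[n].items():
        c=blob(im,p,60 if k in('white','cork') else 38,name=k); cv2.drawContours(vis,[c],-1,(0,255,0),1)
        print(n,k,rect(im,c,Z[k]),cv2.contourArea(c))
    v=vis[130:330,100:460] if n=='top' else vis[120:400,180:500]
    cv2.imwrite(f'pics/m_{n}.png',cv2.resize(cv2.cvtColor(v,cv2.COLOR_RGB2BGR),None,fx=2,fy=2))
E
```

```text
top bread (674.6, -0.2, 110.0, 50.8, -11.1) 947.5
top carton (640.4, -151.8, 87.6, 58.6, 14.1) 611.5
top tin (483.2, 7.3, 36.8, 34.5, 1.6) 220.5
top jar (600.4, -293.7, 36.9, 35.0, -88.6) 217.0
top white (540.9, 302.2, 124.7, 90.0, -65.2) 2121.0
top cork (478.5, 273.6, 168.5, 142.4, 25.0) 3047.5
scene bread (680.0, -5.3, 117.0, 58.3, -10.6) 1643.5
scene carton (646.5, -152.7, 97.4, 59.4, 13.9) 1744.0
scene tin (483.5, 6.1, 40.6, 38.7, 54.7) 255.5
scene jar (601.7, -294.9, 37.9, 36.8, -27.7) 393.5Traceback (most recent call last):
  File "<stdin>", line 5, in <module>
  File "h.py", line 20, in blob
    return max(cs,key=cv2.contourArea)
ValueError: max() iterable argument is empty
```

View pics/m_top.png

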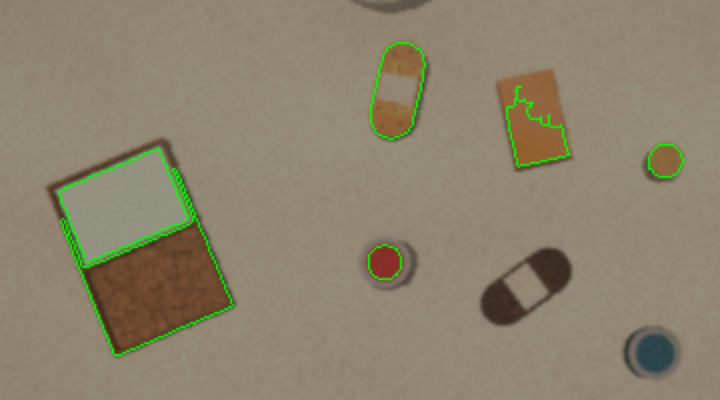

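The top mask shows clean outlines except the carton (threshold too tight) and the cork, which has merged with the rim. I'll fix those and measure the tray as a whole.

```bash
sed -i "s/'carton':(h>4)&(h<18)&(s>150)&(v>120)/'carton':(h>4)\&(h<20)\&(s>115)\&(v>90)/" h.py
python3 - <<'E'
from h import *
for n in ('top','scene'):
    im=get_image(n)
    print(n,'carton',rect(im,blob(im,B[n]['carton'],42,name='carton'),30))
    # tray floors
    hsv=cv2.cvtColor(im['color'],cv2.COLOR_RGB2HSV); 
    for k in('white','cork','carton'): 
        x,y=B[n][k]; print(k,np.median(hsv[y-4:y+5,x-4:x+5].reshape(-1,3),0))
    print('table',np.median(hsv[220:240,240:260].reshape(-1,3),0))
im=get_image('top')
hsv=cv2.cvtColor(im['color'],cv2.COLOR_RGB2HSV).astype(int)
m=((hsv[...,1]>90)).astype(np.uint8); w=np.zeros_like(m);cv2.circle(w,(170,253),75,1,-1);m*=w
c=np.vstack([k for k in cv2.findContours(m,0,1)[0] if cv2.contourArea(k)>60])
print('tray outer z17',rect(im,c,17))
R=np.deg2rad(-65.2);ux=np.array([np.cos(R),np.sin(R)]);uy=np.array([-ux[1],ux[0]])
print('ux',ux,'uy',uy)
E
```

```text
top carton (644.6, -151.1, 100.9, 62.2, 14.0)
white [ 27.  33. 147.]
cork [ 13. 143. 106.]
carton [ 14. 149. 146.]
table [ 19.  53. 148.]
scene carton (646.5, -153.0, 99.9, 61.8, 13.7)
white [ 17.  63. 124.]
cork [ 12. 171.  80.]
carton [ 13. 223. 122.]
table [ 19.  70. 122.]
tray outer z17 (495.0, 278.8, 205.1, 141.2, 24.6)
ux [ 0.41945208 -0.90777748] uy [0.90777748 0.41945208]
```

Tray: white bay at about (540.6,301), cork bay at about (449.8,259), length along −65.2°. Moving above the bread.

apply_moves([
  [1, [34, 36.5, -7], [0, 0, 10.5]],
  [1, [34, 36.5, -7], [0, 0, 10.5]],
  [1, [34, 36.5, -7], [0, 0, 10.5]],
  [1, [34, 36.5, -7], [0, 0, 10.5]],
  [1, [34, 36.5, -7], [0, 0, 10.5]],
  [1, [34, 36.5, -7], [0, 0, 10.5]],
  [1, [34, 36.5, -7], [0, 0, 10.5]],
  [1, [34, 36.5, -7], [0, 0, 10.5]],
  [1, [34, 36.5, -7], [0, 0, 10.5]],
  [1, [34, 36.5, -7], [0, 0, 10.5]],
  [1, [34, 36.5, -7], [0, 0, 10.5]],
  [1, [34, 36.5, -7], [0, 0, 10.5]],
  [1, [34, 36.5, -7], [0, 0, 10.5]],
  [1, [0, 0, 0], [0, 0, 0]],
], newtons=35)

```text
clock: 2.1
tcp_pos: [649.9, -22.8, 158.3]
eef_rot: [3.14, -0.003, 1.235]
contact_force: [-1.0, -0.6, 0.1]
finger_gap: 85.6
```

apply_moves([
  [1, [25.5, 22, -40], [0, 0, 8.1]],
  [1, [0, 0, -30], [0, 0, 0]],
  [1, [0, 0, 0], [0, 0, 0]],
])

```text
clock: 2.48
tcp_pos: [675.7, -0.9, 87.4]
eef_rot: [3.139, -0.002, 1.378]
contact_force: [-0.6, 0.6, -1.0]
finger_gap: 85.2
```

```bash
python3 - <<'E'
from h import *
im=get_image('scene'); s=read_state(); print(s['tcp_pos'],s['eef_rot'])
print(proj(im,s['tcp_pos']),proj(im,s['tcp_pos']-[0,0,22]))
v=im['color'][180:360,280:500]; cv2.imwrite('pics/b1.png',cv2.resize(cv2.cvtColor(v,cv2.COLOR_RGB2BGR),None,fx=3,fy=3))
E
```

```text
[676.47487356  -1.09349522  88.96193781] [ 3.13632133e+00 -2.17826161e-03  1.37759670e+00]
[390.28301477 280.70381766] [388.70007413 287.25287321]
```

View pics/b1.png

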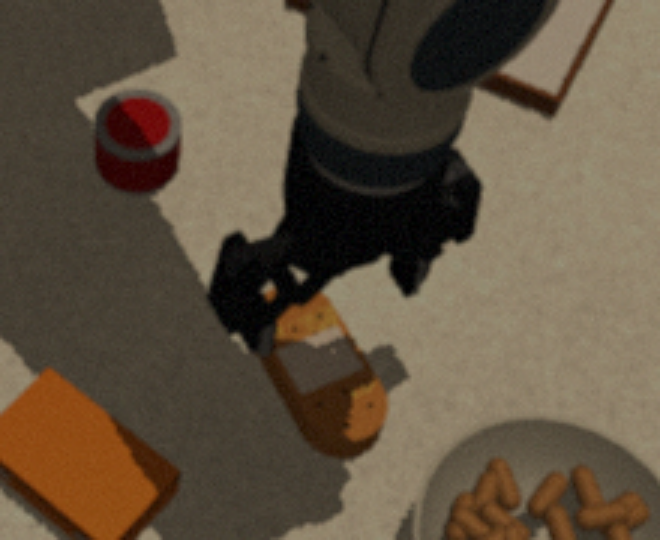

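The open fingertips, at about (416,277) and (366,297), straddle the bread and stand about 20 mm below the TCP already. They may reach lower as they close, so I'll take a cautious height.

apply_moves([
  [1, [0, 0, -30], [0, 0, 0]],
  [1, [-1, 0, -23], [0, 0, 0]],
  [0, [0, 0, 0], [0, 0, 0]],
  [0, [0, 0, 0], [0, 0, 0]],
  [0, [0, 0, 0], [0, 0, 0]],
  [0, [0, 0, 0], [0, 0, 0]],
  [0, [0, 0, 0], [0, 0, 0]],
  [0, [0, 0, 0], [0, 0, 0]],
], newtons=35)

```text
clock: 3.52
tcp_pos: [679.5, -4.4, 47.3]
eef_rot: [3.121, -0.003, 1.372]
contact_force: [0.8, 0.3, 0.2]
finger_gap: -0.3
```

```bash
python3 - <<'E'
from h import *
im=get_image('scene'); s=read_state(); print(s['tcp_pos'],s['eef_rot'],s['contact_force'])
print(proj(im,s['tcp_pos']),proj(im,s['tcp_pos']-[0,0,22]))
v=im['color'][200:350,300:480]; cv2.imwrite('pics/b2.png',cv2.resize(cv2.cvtColor(v,cv2.COLOR_RGB2BGR),None,fx=4,fy=4))
E
```

```text
[679.49722162  -4.4024104   47.24480789] [ 3.12096907e+00 -2.92733782e-03  1.37183259e+00] [0.36029056 1.02493169 0.13547667]
[386.98758553 295.11612766] [385.5348271  301.10992851]
```

View pics/b2.png

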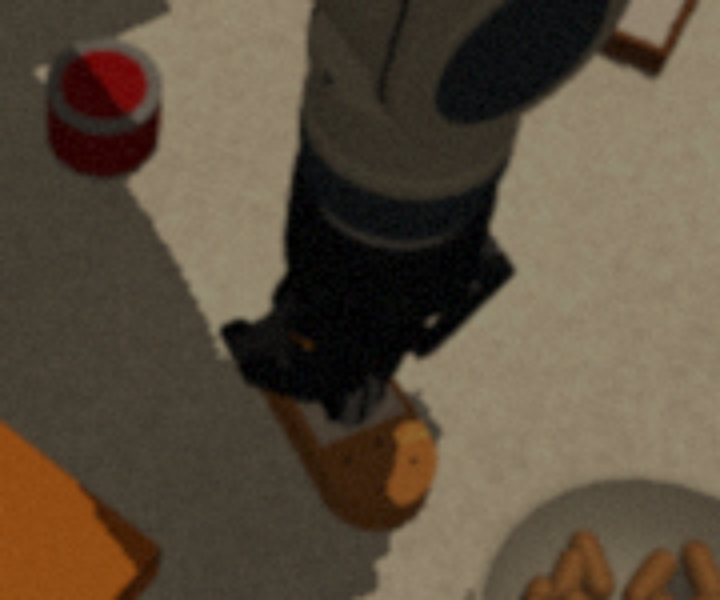

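The fingers shut above the bread. Shut tips are at TCP−22 and open ones at about TCP−9, so I need to go lower. Backing off and re-measuring the bread.

apply_moves([
  [1, [0, 0, 30], [0.2, 1.1, 0]],
  [1, [0, 20, 30], [0, 0, 0]],
  [1, [-20, 50, 20], [0, 0, 0]],
  [1, [-20, 50, 0], [0, 0, 0]],
  [1, [-20, 50, 0], [0, 0, 0]],
  [1, [0, 0, 0], [0, 0, 0]],
])

```text
clock: 4.32
tcp_pos: [617.0, 169.8, 128.0]
eef_rot: [-3.14, -0.003, 1.37]
contact_force: [0.6, -0.2, 0.4]
finger_gap: 85.5
```

```bash
python3 - <<'E'
from h import *
for n in('top','scene'):
    im=get_image(n); c=blob(im,B[n]['bread'],42,name='bread'); print(n,rect(im,c,24),cv2.contourArea(c))
s=read_state(); print(s['tcp_pos'],s['eef_rot'],s['finger_gap'])
E
```

```text
top (674.6, -0.2, 109.9, 51.0, -11.6) 962.5
scene (679.5, -4.9, 118.3, 58.6, -11.2) 1657.0
[618.35848299 166.97497734 127.72492007] [-3.14003861e+00 -2.72144444e-03  1.36687532e+00] 85.4598920816386
```

The bread hasn't moved. Retrying lower.

apply_moves([
  [1, [19, -56, 0], [0, 0, 0]],
  [1, [19, -56, 0], [0, 0, 0]],
  [1, [19, -56, -30], [0, 0, 0.5]],
  [1, [0, 0, 0], [0, 0, 0]],
])

```text
clock: 4.92
tcp_pos: [676.3, -5.8, 98.7]
eef_rot: [-3.141, -0.002, 1.373]
contact_force: [0.4, -0.5, -1.3]
finger_gap: 85.4
```

apply_moves([
  [1, [-0.5, 5, -30], [0, 0, 0]],
  [1, [0, 0, -25], [0, 0, 0]],
  [1, [0, 0, -17], [0, 0, 0]],
  [1, [0, 0, -3], [0, 0, 0]],
  [1, [0, 0, 0], [0, 0, 0]],
])

```text
clock: 5.55
tcp_pos: [677.2, -4.8, 23.1]
eef_rot: [3.14, -0.002, 1.367]
contact_force: [-0.3, -0.2, 0.0]
finger_gap: 85.7
```

apply_moves([
  [1, [-1.5, 4, 0], [0, 0, 0.5]],
  [0, [0, 0, 0], [0, 0, 0]],
  [0, [0, 0, 0], [0, 0, 0]],
  [0, [0, 0, 0], [0, 0, 0]],
  [0, [0, 0, 0], [0, 0, 0]],
  [0, [0, 0, 0], [0, 0, 0]],
])

```text
clock: 6.3
tcp_pos: [676.5, -0.2, 25.6]
eef_rot: [3.136, -0.003, 1.377]
contact_force: [-0.0, -0.5, -0.0]
finger_gap: 49.2
```

apply_moves([
  [0, [0, 0, 30], [0, 0, 0]],
  [0, [0, 0, 40], [0, 0, 0]],
  [0, [-17, 37.5, 10], [0, 0, -6.8]],
  [0, [-17, 37.5, 0], [0, 0, -6.8]],
  [0, [-17, 37.5, 0], [0, 0, -6.8]],
  [0, [-17, 37.5, 0], [0, 0, -6.8]],
  [0, [-17, 37.5, 0], [0, 0, -6.8]],
  [0, [-17, 37.5, 0], [0, 0, -6.8]],
  [0, [-17, 37.5, 0], [0, 0, -6.8]],
  [0, [-17, 37.5, 0], [0, 0, -6.5]],
  [0, [0, 0, 0], [0, 0, 0]],
  [0, [0, 0, 0], [0, 0, 0]],
])

```text
clock: 7.8
tcp_pos: [534.8, 307.1, 106.1]
eef_rot: [3.138, -0.003, 0.4]
contact_force: [0.0, -0.1, -1.1]
finger_gap: 49.1
```

apply_moves([
  [0, [6, -6, -20], [0, 0, 1.9]],
  [0, [0, 0, -20], [0, 0, 0]],
  [0, [0, 0, -15], [0, 0, 0]],
  [0, [0, 0, 0], [0, 0, 0]],
  [0, [0, 0, 0], [0, 0, 0]],
])

```text
clock: 8.43
tcp_pos: [543.5, 297.3, 50.3]
eef_rot: [3.138, -0.004, 0.432]
contact_force: [-0.5, -0.4, -0.5]
finger_gap: 48.8
```

```bash
python3 - <<'E'
from h import *
im=get_image('scene'); s=read_state(); print(s['tcp_pos'],s['eef_rot'],s['contact_force'])
v=im['color'][100:260,360:540]; cv2.imwrite('pics/b3.png',cv2.resize(cv2.cvtColor(v,cv2.COLOR_RGB2BGR),None,fx=3,fy=3))
E
```

```text
[543.41028567 297.35773275  50.26335792] [ 3.13769047 -0.00438968  0.43229277] [ 0.38778133 -0.21256263 -1.35820087]
```

View pics/b3.png

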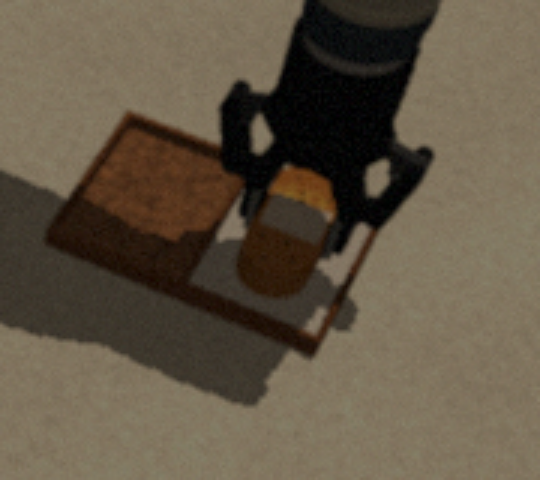

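The bread hangs over the white bay, aligned, with its near end at crop (285,290) inside the rim. Lowering it with a small correction.

apply_moves([
  [0, [-3, 3.5, -7], [0, 0, 0]],
  [0, [0, 0, -6], [0, 0, 0]],
  [0, [0, 0, -3], [0, 0, 0]],
  [0, [0, 0, 0], [0, 0, 0]],
])

```text
clock: 8.98
tcp_pos: [540.4, 301.6, 34.2]
eef_rot: [3.138, -0.006, 0.433]
contact_force: [0.2, -1.0, -1.3]
finger_gap: 49.5
```

apply_moves([
  [0, [0, 0, -1.5], [0, 0, 0]],
  [0, [0, 0, 0], [0, 0, 0]],
  [0.68, [0, 0, 0], [0, 0, 0]],
  [0.68, [0, 0, 0], [0, 0, 0]],
  [0.68, [0, 0, 0], [0, 0, 0]],
  [0.7, [0, 0, 15], [0, 0, 0]],
  [0.8, [0, 0, 40], [0, 0, 0]],
  [1, [0, 0, 40], [0, 0, 0]],
  [1, [0, 0, 0], [0, 0, 0]],
])

```text
clock: 10.1
tcp_pos: [540.9, 301.7, 134.3]
eef_rot: [3.137, -0.009, 0.433]
contact_force: [-0.3, 0.6, -0.2]
finger_gap: 85.3
```

apply_moves([
  [1, [10, -44, 0], [0, 0, 7.8]],
  [1, [10, -44, 0], [0, 0, 7.8]],
  [1, [10, -44, 0], [0, 0, 7.8]],
  [1, [10, -44, 0], [0, 0, 7.8]],
  [1, [10, -44, 0], [0, 0, 7.8]],
  [1, [10, -44, 0], [0, 0, 7.8]],
  [1, [10, -44, 0], [0, 0, 7.8]],
  [1, [10, -44, 0], [0, 0, 7.8]],
  [1, [10, -44, 0], [0, 0, 7.8]],
  [1, [10, -44, 0], [0, 0, 7.8]],
  [1, [0, 0, 0], [0, 0, 0]],
  [1, [0, 0, 0], [0, 0, 0]],
])

```text
clock: 11.6
tcp_pos: [639.9, -151.7, 134.7]
eef_rot: [3.14, -0.012, 1.841]
contact_force: [0.5, 0.9, 0.0]
finger_gap: 85.4
```

```bash
python3 - <<'E'
from h import *
im=get_image('top'); c=blob(im,B['top']['white'],60,name='bread')
c=blob(im,proj(im,(540,301,24)),32,name='bread'); print(rect(im,c,31),cv2.contourArea(c))
im=get_image('scene'); c=blob(im,proj(im,(540,301,24)),32,name='bread'); print(rect(im,c,31))
im=get_image('scene');v=im['color'][100:400,200:520]; cv2.imwrite('pics/b4.png',cv2.resize(cv2.cvtColor(v,cv2.COLOR_RGB2BGR),None,fx=2,fy=2))
print(read_state()['tcp_pos'],read_state()['eef_rot'])
E
```

```text
(538.3, 305.4, 120.5, 55.5, -65.4) 1065.5
(541.8, 281.3, 147.4, 121.2, -64.8)
[ 640.01937226 -150.85282576  135.05208411] [ 3.13916495 -0.01141042  1.84245793]
```

View pics/b4.png

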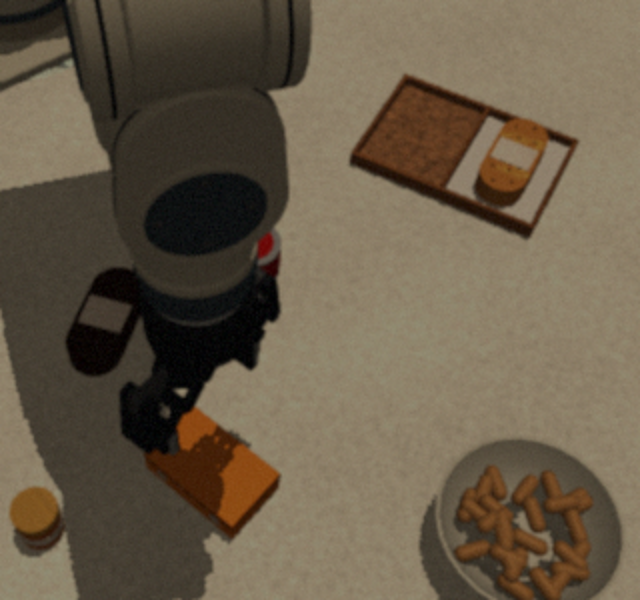

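The bread lies flat in the white bay, at crop (515,155), and the jaws are above the carton. Descending with corrections.

apply_moves([
  [1, [5.5, -1, -30], [-0.6, -0.2, -1.6]],
  [1, [0, 0, -30], [0, 0, 0]],
  [1, [0, 0, -25], [0, 0, 0]],
  [1, [0, 0, -10], [0, 0, 0]],
  [1, [0, 0, 0], [0, 0, 0]],
])

```text
clock: 12.38
tcp_pos: [646.1, -146.5, 40.1]
eef_rot: [3.135, 0.002, 1.818]
contact_force: [0.5, -0.5, -0.8]
finger_gap: 85.6
```

apply_moves([
  [1, [-0.5, -5.5, 0], [0, 0, -0.3]],
  [1, [0, 0, -13], [0, 0, 0]],
  [1, [0, 0, 0], [0, 0, 0]],
  [1, [0, 0, 0], [0, 0, 0]],
])

```text
clock: 12.88
tcp_pos: [646.8, -152.6, 29.0]
eef_rot: [3.132, 0.004, 1.812]
contact_force: [-0.8, -0.2, -0.1]
finger_gap: 85.3
```

apply_moves([
  [1, [-1, 0.5, -2], [0, 0, 0]],
  [0, [0, 0, 0], [0, 0, 0]],
  [0, [0, 0, 0], [0, 0, 0]],
  [0, [0, 0, 0], [0, 0, 0]],
  [0, [0, 0, 0], [0, 0, 0]],
])

```text
clock: 13.5
tcp_pos: [645.9, -152.2, 27.4]
eef_rot: [3.132, 0.004, 1.812]
contact_force: [-0.6, -0.2, -0.2]
finger_gap: 61.1
```

apply_moves([
  [0, [0, 0, 30], [0, 0, 0]],
  [0, [0, 0, 40], [0, 0, 0]],
  [0, [-17.5, 36.5, 10], [0, 0, -7]],
  [0, [-17.5, 36.5, 0], [0, 0, -7]],
  [0, [-17.5, 36.5, 0], [0, 0, -7]],
  [0, [-17.5, 36.5, 0], [0, 0, -7]],
  [0, [-17.5, 36.5, 0], [0, 0, -7]],
  [0, [-17.5, 36.5, 0], [0, 0, -7]],
  [0, [-17.5, 36.5, 0], [0, 0, -7]],
  [0, [-17.5, 36.5, 0], [0, 0, -7]],
  [0, [-17.5, 36.5, 0], [0, 0, -7]],
  [0, [-17.5, 36.5, 0], [0, 0, -7]],
  [0, [-17.5, 36.5, 0], [0, 0, -7]],
  [0, [0, 0, 0], [0, 0, 0]],
  [0, [0, 0, 0], [0, 0, 0]],
  [0, [0, 0, 0], [0, 0, 0]],
])

```text
clock: 15.5
tcp_pos: [444.3, 259.9, 107.1]
eef_rot: [3.134, 0.002, 0.423]
contact_force: [0.1, -0.4, -1.2]
finger_gap: 61.3
```

apply_moves([
  [0, [5.5, -1, -25], [0, 0, 0.5]],
  [0, [0, 0, -20], [0, 0, 0]],
  [0, [0, 0, -5], [0, 0, 0]],
  [0, [0, 0, 0], [0, 0, 0]],
  [0, [0, 0, 0], [0, 0, 0]],
])

```text
clock: 16.12
tcp_pos: [452.6, 255.9, 57.2]
eef_rot: [3.133, 0.0, 0.429]
contact_force: [0.7, 0.4, -1.5]
finger_gap: 61.6
```

```bash
python3 - <<'E'
from h import *
im=get_image('scene');v=im['color'][100:260,340:520]; cv2.imwrite('pics/b5.png',cv2.resize(cv2.cvtColor(v,cv2.COLOR_RGB2BGR),None,fx=3,fy=3))
E
```

```text
(no output)
```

View pics/b5.png

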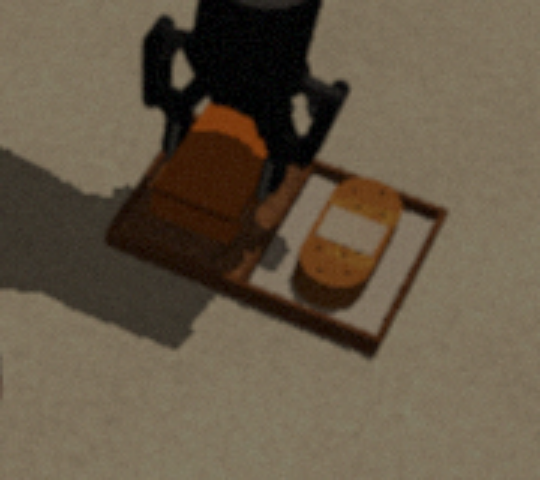

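The carton is over the cork bay, well aligned and clear of the bread. Lowering.

apply_moves([
  [0, [-3, 3, -10], [0, 0, 0.2]],
  [0, [0, 0, -7], [0, 0, 0]],
  [0, [0, 0, -4], [0, 0, 0]],
  [0, [0, 0, 0], [0, 0, 0]],
])

```text
clock: 16.68
tcp_pos: [449.5, 259.5, 35.4]
eef_rot: [3.133, -0.001, 0.433]
contact_force: [-0.3, -0.1, -1.5]
finger_gap: 61.0
```

apply_moves([
  [0, [0, 0, -1.2], [0, 0, 0]],
  [0, [0, 0, 0], [0, 0, 0]],
  [0.77, [0, 0, 0], [0, 0, 0]],
  [0.77, [0, 0, 0], [0, 0, 0]],
  [0.77, [0, 0, 5], [0, 0, 0]],
  [0.8, [0, 0, 20], [0, 0, 0]],
  [1, [0, 0, 40], [0, 0, 0]],
  [1, [0, 0, 40], [0, 0, 0]],
  [1, [0, 0, 0], [0, 0, 0]],
])

```text
clock: 17.8
tcp_pos: [449.9, 259.6, 144.1]
eef_rot: [3.133, -0.003, 0.433]
contact_force: [0.2, 0.1, -0.4]
finger_gap: 85.2
```

apply_moves([
  [1, [5.5, -42, 0], [0.4, 0.2, 0]],
  [1, [5.5, -42, 0], [0, 0, 0]],
  [1, [5.5, -42, 0], [0, 0, 0]],
  [1, [5.5, -42, 0], [0, 0, 0]],
  [1, [5.5, -42, -10], [0, 0, 0]],
  [1, [5.5, -42, -20], [0, 0, 0]],
  [1, [0, 0, 0], [0, 0, 0]],
  [1, [0, 0, 0], [0, 0, 0]],
])

```text
clock: 18.8
tcp_pos: [481.4, 0.6, 110.6]
eef_rot: [-3.141, -0.001, 0.435]
contact_force: [-0.8, 0.7, 0.9]
finger_gap: 85.6
```

```bash
python3 - <<'E'
from h import *
for n in('top','scene'):
    im=get_image(n); c=blob(im,proj(im,(450,259,37)),40,name='carton'); print(n,rect(im,c,37),cv2.contourArea(c))
    if n=='scene': v=im['color'][100:260,280:520]; cv2.drawContours(im['color'],[c],-1,(0,255,0),1);cv2.imwrite('pics/b6.png',cv2.resize(cv2.cvtColor(v,cv2.COLOR_RGB2BGR),None,fx=3,fy=3))
    c=blob(im,B[n]['tin'],38,name='tin'); print('tin',rect(im,c,40),cv2.contourArea(c))
E
```

```text
top (454.9, 257.1, 135.7, 116.3, -65.3) 2818.0Traceback (most recent call last):
  File "<stdin>", line 5, in <module>
  File "h.py", line 20, in blob
    return max(cs,key=cv2.contourArea)
ValueError: max() iterable argument is empty
```

apply_moves([
  [1, [2, 6, -30], [0, 0, 0]],
  [1, [0, 0, -20], [0, 0, 0]],
  [1, [0, 0, 0], [0, 0, 0]],
])

```text
clock: 19.23
tcp_pos: [483.9, 9.9, 60.9]
eef_rot: [3.141, -0.004, 0.44]
contact_force: [-0.7, 0.9, 0.7]
finger_gap: 85.2
```

```bash
python3 - <<'E'
from h import *
for n in('top','scene'):
    im=get_image(n); hsv=cv2.cvtColor(im['color'],cv2.COLOR_RGB2HSV)
    for q in((450,259,37),(455,250,37),(490,270,7),(463,216,7),(433,302,7)):
        x,y=proj(im,q).astype(int); print(n,q,x,y,np.median(hsv[y-1:y+2,x-1:x+2].reshape(-1,3),0))
    if n=='scene': v=im['color'][100:260,280:520]; cv2.imwrite('pics/b6.png',cv2.resize(cv2.cvtColor(v,cv2.COLOR_RGB2BGR),None,fx=3,fy=3))
print(read_state()['tcp_pos'])
E
```

```text
top (450, 259, 37) 175 272 [ 16. 189. 149.]
top (455, 250, 37) 179 270 [ 16. 187. 149.]
top (490, 270, 7) 174 255 [ 13. 145. 115.]
top (463, 216, 7) 198 268 [ 14. 186.  88.]
top (433, 302, 7) 158 280 [ 16. 190. 148.]
scene (450, 259, 37) 412 157 [ 12. 224. 130.]
scene (455, 250, 37) 410 160 [ 12. 224. 133.]
scene (490, 270, 7) 426 175 [ 13. 170.  97.]
scene (463, 216, 7) 399 179 [ 12. 241.  53.]
scene (433, 302, 7) 419 154 [ 12. 222. 131.]
[484.77068141   9.50322794  62.14676252]
```

View pics/b6.png

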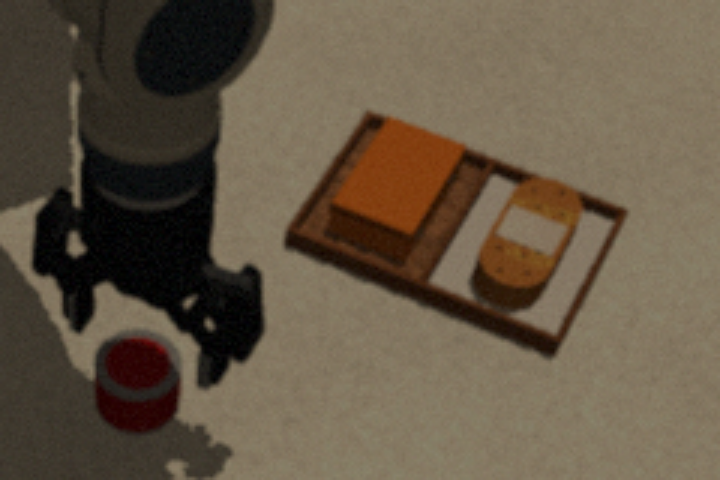

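The carton lies flat inside the cork bay, at crop (400,180), and the jaws straddle the tin. Grasping it and measuring the carton's top face.

apply_moves([
  [1, [-1, -3.2, -20], [0, 0, 0]],
  [1, [0, 0, -12], [0, 0, 0]],
  [1, [0, 0, 0], [0, 0, 0]],
])

```text
clock: 19.7
tcp_pos: [485.6, 6.9, 32.2]
eef_rot: [3.137, -0.01, 0.441]
contact_force: [-0.4, 0.1, -0.3]
finger_gap: 85.5
```

```bash
cat >> h.py <<'E'
def carton(n,im=None):
    im=get_image(n) if im is None else im
    hsv=cv2.cvtColor(im['color'],cv2.COLOR_RGB2HSV).astype(int)
    m=((hsv[...,0]<20)&(hsv[...,1]>150)&(hsv[...,2]>(125 if n=='top' else 108))).astype(np.uint8)
    w=np.zeros_like(m);cv2.circle(w,tuple(int(a) for a in proj(im,(450,259,37))),36,1,-1);m*=w
    c=max(cv2.findContours(m,0,1)[0],key=cv2.contourArea)
    return rect(im,c,37),cv2.contourArea(c)
E
python3 - <<'E'
from h import *
print(carton('top'),carton('scene'),read_state()['tcp_pos'])
E
```

```text
((450.7, 261.8, 99.1, 62.4, -65.2), 1228.0) ((450.0, 259.2, 97.6, 62.5, -65.6), 883.5) [486.0043218    6.76928096  32.83621839]
```

apply_moves([
  [1, [-2.4, -0.2, -4], [0, 0, 0]],
  [1, [0, 0, 0], [0, 0, 0]],
  [0, [0, 0, 0], [0, 0, 0]],
  [0, [0, 0, 0], [0, 0, 0]],
  [0, [0, 0, 0], [0, 0, 0]],
  [0, [0, 0, 0], [0, 0, 0]],
])

```text
clock: 20.55
tcp_pos: [484.1, 6.5, 30.0]
eef_rot: [3.136, -0.012, 0.441]
contact_force: [-1.0, -1.0, -0.2]
finger_gap: 55.0
```

apply_moves([
  [0, [0, 0, 35], [0, 0, 0]],
  [0, [-5, 40, 40], [0, 0, 0]],
  [0, [-5, 40, 10], [0, 0, 0]],
  [0, [-5, 40, 0], [0, 0, 0]],
  [0, [-5, 40, 0], [0, 0, 0]],
  [0, [-5, 40, 0], [0, 0, 0]],
  [0, [-5, 40, 0], [0, 0, 0]],
  [0, [0, 0, 0], [0, 0, 0]],
  [0, [0, 0, 0], [0, 0, 0]],
])

```text
clock: 21.68
tcp_pos: [452.1, 253.2, 116.7]
eef_rot: [3.137, -0.011, 0.439]
contact_force: [0.2, -0.5, -0.8]
finger_gap: 55.1
```

Final TCP height should be 67.

apply_moves([
  [0, [-1.5, 6.5, -20], [0, 0, 0]],
  [0, [0, 0, -10], [0, 0, 0]],
  [0, [0, 0, 0], [0, 0, 0]],
  [0, [0, 0, 0], [0, 0, 0]],
])

```text
clock: 22.18
tcp_pos: [451.6, 257.0, 86.5]
eef_rot: [3.136, -0.012, 0.435]
contact_force: [-0.8, 0.6, -1.3]
finger_gap: 55.0
```

```bash
python3 - <<'E'
from h import *
im=get_image('scene');s=read_state();print(s['tcp_pos'],s['eef_rot'])
v=im['color'][90:230,340:500]; cv2.imwrite('pics/b7.png',cv2.resize(cv2.cvtColor(v,cv2.COLOR_RGB2BGR),None,fx=4,fy=4))
E
```

```text
[451.6352245  256.98108737  86.5758316 ] [ 3.13585934 -0.01178127  0.43486944]
```

View pics/b7.png

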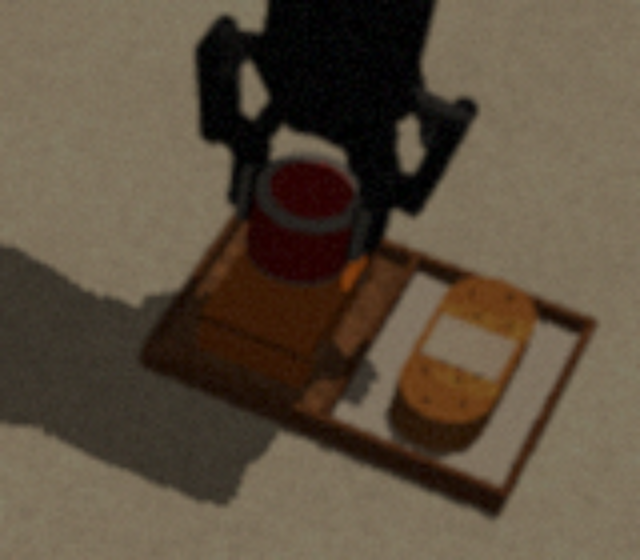

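The tin hangs level above the carton.

apply_moves([
  [0, [-1.2, 2.8, -8], [0, 0, 0]],
  [0, [0, 0, -6], [0, 0, 0]],
  [0, [0, 0, -3], [0, 0, 0]],
  [0, [0, 0, 0], [0, 0, 0]],
])

```text
clock: 22.72
tcp_pos: [450.6, 259.9, 69.0]
eef_rot: [3.136, -0.013, 0.435]
contact_force: [-0.4, 0.8, -1.1]
finger_gap: 54.8
```

apply_moves([
  [0, [-0.4, 0.2, -1.5], [0, 0, 0]],
  [0, [0, 0, -0.5], [0, 0, 0]],
  [0, [0, 0, 0], [0, 0, 0]],
])

```text
clock: 23.1
tcp_pos: [450.3, 260.2, 67.1]
eef_rot: [3.136, -0.013, 0.435]
contact_force: [0.4, -0.5, -1.6]
finger_gap: 54.8
```

apply_moves([
  [0.8, [0, 0, 0], [0, 0, 0]],
  [0.8, [0, 0, 0], [0, 0, 0]],
  [1, [0, 0, 0], [0, 0, 0]],
  [1, [0, 0, 15], [0, 0, 0]],
  [1, [0, 0, 40], [0, 0, 0]],
  [1, [0, 0, 40], [0, 0, 0]],
  [1, [0, 0, 0], [0, 0, 0]],
])

```text
clock: 23.98
tcp_pos: [450.5, 260.3, 168.3]
eef_rot: [3.136, -0.015, 0.435]
contact_force: [0.1, -0.1, -0.1]
finger_gap: 85.4
```

apply_moves([
  [1, [12.3, -45.3, 0], [-0.1, 0.9, 0]],
  [1, [12.3, -45.3, 0], [0, 0, 0]],
  [1, [12.3, -45.3, 0], [0, 0, 0]],
  [1, [12.3, -45.3, 0], [0, 0, 0]],
  [1, [12.3, -45.3, 0], [0, 0, 0]],
  [1, [12.3, -45.3, 0], [0, 0, 0]],
  [1, [12.3, -45.3, -10], [0, 0, 0]],
  [1, [12.3, -45.3, -10], [0, 0, 0]],
  [1, [12.3, -45.3, -10], [0, 0, 0]],
  [1, [12.3, -45.3, -10], [0, 0, 0]],
  [1, [12.3, -45.3, -10], [0, 0, 0]],
  [1, [12.3, -45.3, -10], [0, 0, 0]],
  [1, [0, 0, 0], [0, 0, 0]],
  [1, [0, 0, 0], [0, 0, 0]],
])

```text
clock: 25.72
tcp_pos: [597.8, -300.5, 106.3]
eef_rot: [-3.139, -0.001, 0.437]
contact_force: [0.3, 0.1, -0.4]
finger_gap: 85.4
```

```bash
cat >> h.py <<'E'
def disc(n,k,q,r=30):
    im=get_image(n); c=blob(im,proj(im,q),r,name=k); (x,y),R=cv2.minEnclosingCircle(np.array([ray(im,p[0],q[2])[:2] for p in c],np.float32))
    return rect(im,c,q[2]),round(x,1),round(y,1),round(R,1)
E
python3 - <<'E'
from h import *
s=read_state();print(s['tcp_pos'],s['eef_rot'])
for n in('top','scene'): print(n,disc(n,'tin',(450,260,77)),carton(n))
print(disc('scene','jar',(601,-294.3,42)))
E
```

```text
[ 597.79617008 -300.47097323  106.34373539] [-3.13918344e+00 -7.90790419e-04  4.37495568e-01]
top ((449.9, 262.4, 37.8, 37.8, 2.7), 450.5, 262.1, 19.8) ((451.8, 272.4, 39.0, 39.0, 2.7), 248.0)
scene ((477.7, 230.1, 51.9, 46.8, 41.8), 473.7, 235.1, 30.8) ((459.2, 235.8, 66.3, 49.6, 23.2), 203.0)
((602.8, -290.5, 35.2, 8.4, 4.5), 603.0, -293.1, 17.6)
```

The tin is centred on the carton to within 1 mm (top view: disc (450.2,262.3), carton (450.7,261.8)). Going for the jar.

apply_moves([
  [1, [3, 6, -25], [0, 0, 0]],
  [1, [0, 0, -18], [0, 0, 0]],
  [1, [0, 0, 0], [0, 0, 0]],
])

```text
clock: 26.35
tcp_pos: [602.0, -291.6, 65.5]
eef_rot: [3.14, -0.003, 0.442]
contact_force: [-0.1, 0.5, 0.5]
finger_gap: 85.4
```

apply_moves([
  [1, [-1, -3, -10], [0, 0, 0]],
  [1, [0, 0, -16], [0, 0, 0]],
  [1, [0, 0, -8], [0, 0, 0]],
  [1, [0, 0, 0], [0, 0, 0]],
])

```text
clock: 26.85
tcp_pos: [601.4, -294.7, 30.9]
eef_rot: [3.138, -0.004, 0.442]
contact_force: [0.7, 0.2, -0.1]
finger_gap: 85.4
```

apply_moves([
  [1, [-0.5, 0.2, -1], [0, 0, 0]],
  [1, [0, 0, 0], [0, 0, 0]],
  [0, [0, 0, 0], [0, 0, 0]],
  [0, [0, 0, 0], [0, 0, 0]],
  [0, [0, 0, 0], [0, 0, 0]],
  [0, [0, 0, 0], [0, 0, 0]],
  [0, [0, 0, 0], [0, 0, 0]],
], newtons=30)

```text
clock: 27.72
tcp_pos: [601.5, -294.9, 31.1]
eef_rot: [3.137, -0.005, 0.442]
contact_force: [0.3, -0.6, -0.1]
finger_gap: 37.1
```

apply_moves([
  [0, [0, 0, 35], [0, 0, 0]],
  [0, [0, 0, 50], [0, 0, 0]],
  [0, [-12.3, 45, 40], [0, 0, 0]],
  [0, [-12.3, 45, 10], [0, 0, 0]],
  [0, [-12.3, 45, 0], [0, 0, 0]],
  [0, [-12.3, 45, 0], [0, 0, 0]],
  [0, [-12.3, 45, 0], [0, 0, 0]],
  [0, [-12.3, 45, 0], [0, 0, 0]],
  [0, [-12.3, 45, 0], [0, 0, 0]],
  [0, [-12.3, 45, 0], [0, 0, 0]],
  [0, [-12.3, 45, 0], [0, 0, 0]],
  [0, [-12.3, 45, 0], [0, 0, 0]],
  [0, [-12.3, 45, 0], [0, 0, 0]],
  [0, [-10, 35, 0], [0, 0, 0]],
  [0, [0, 0, 0], [0, 0, 0]],
  [0, [0, 0, 0], [0, 0, 0]],
])

```text
clock: 29.72
tcp_pos: [447.9, 250.4, 169.2]
eef_rot: [3.137, -0.008, 0.441]
contact_force: [-0.6, -0.3, -0.1]
finger_gap: 37.2
```

apply_moves([
  [0, [2, 9.5, -20], [0, 0, 0]],
  [0, [0, 0, -18], [0, 0, 0]],
  [0, [0, 0, 0], [0, 0, 0]],
  [0, [0, 0, 0], [0, 0, 0]],
])

```text
clock: 30.22
tcp_pos: [451.8, 256.8, 131.3]
eef_rot: [3.137, -0.009, 0.436]
contact_force: [0.6, 0.4, -0.8]
finger_gap: 37.0
```

```bash
python3 - <<'E'
from h import *
im=get_image('scene');s=read_state();print(s['tcp_pos'],s['eef_rot'])
v=im['color'][70:230,340:500]; cv2.imwrite('pics/b8.png',cv2.resize(cv2.cvtColor(v,cv2.COLOR_RGB2BGR),None,fx=3.5,fy=3.5))
E
```

```text
[451.78222128 256.78707705 131.32266088] [ 3.13670942 -0.00911125  0.4359503 ]
```

View pics/b8.png

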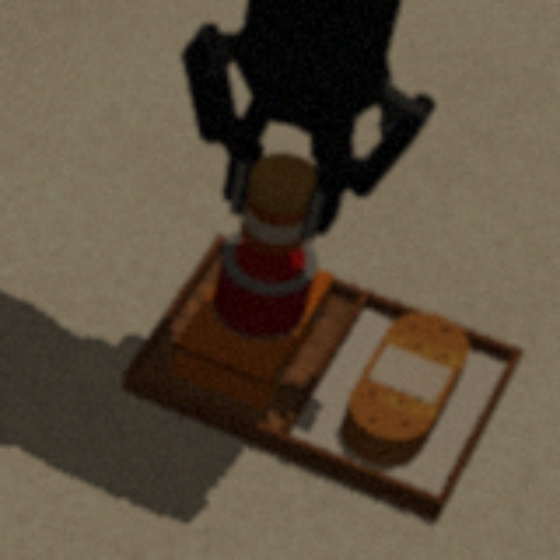

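The jar hangs upright just above the tin. Correcting and lowering.

apply_moves([
  [0, [-1.8, 3.3, -10], [0, 0, 0]],
  [0, [0, 0, -8], [0, 0, 0]],
  [0, [0, 0, -3], [0, 0, 0]],
  [0, [0, 0, 0], [0, 0, 0]],
])

```text
clock: 30.78
tcp_pos: [450.2, 260.1, 109.7]
eef_rot: [3.137, -0.01, 0.436]
contact_force: [0.3, 0.3, -0.4]
finger_gap: 37.4
```

apply_moves([
  [0, [0, 0, -1.2], [0, 0, 0]],
  [0, [0, 0, -0.4], [0, 0, 0]],
  [0, [0, 0, 0], [0, 0, 0]],
])

```text
clock: 31.15
tcp_pos: [450.4, 260.3, 108.3]
eef_rot: [3.137, -0.011, 0.436]
contact_force: [-0.6, -0.3, -1.4]
finger_gap: 37.2
```

apply_moves([
  [0, [0, 0, -0.4], [0, 0, 0]],
  [0.6, [0, 0, 0], [0, 0, 0]],
  [0.6, [0, 0, 0], [0, 0, 0]],
  [0.8, [0, 0, 0], [0, 0, 0]],
  [1, [0, 0, 0], [0, 0, 0]],
  [1, [0, 0, 15], [0, 0, 0]],
  [1, [0, 0, 40], [0, 0, 0]],
  [1, [0, 0, 50], [0, 0, 0]],
  [1, [20, -45, 0], [0, 0, 0]],
  [1, [20, -45, 0], [0, 0, 0]],
  [1, [20, -45, 0], [0, 0, 0]],
  [1, [20, -45, 0], [0, 0, 0]],
  [1, [20, -45, 0], [0, 0, 0]],
  [1, [20, -45, 0], [0, 0, 0]],
  [1, [0, 0, 0], [0, 0, 0]],
])

```text
clock: 33.02
tcp_pos: [573.5, -18.0, 227.8]
eef_rot: [3.132, -0.021, 0.439]
contact_force: [-0.9, 0.0, -0.4]
finger_gap: 85.5
```

```bash
python3 - <<'E'
from h import *
for n in('top','scene'): 
    print(n,'jar',disc(n,'jar',(450,260,119),16 if n=='top' else 22),carton(n))
im=get_image('top');a=im['color'][170:330,90:250]
im=get_image('scene');b=im['color'][60:220,350:510]
v=np.hstack([a,b]);cv2.imwrite('pics/f.png',cv2.resize(cv2.cvtColor(v,cv2.COLOR_RGB2BGR),None,fx=2.5,fy=2.5))
E
```

```text
top jar ((454.5, 266.1, 62.9, 51.3, -24.7), 451.8, 260.3, 32.4) ((441.8, 283.4, 64.4, 52.2, 24.6), 446.5)
scene jar ((451.7, 260.3, 37.0, 34.8, 54.8), 452.0, 260.9, 19.5) ((391.0, 334.3, 38.6, 37.1, -5.1), 149.5)
```

View pics/f.png

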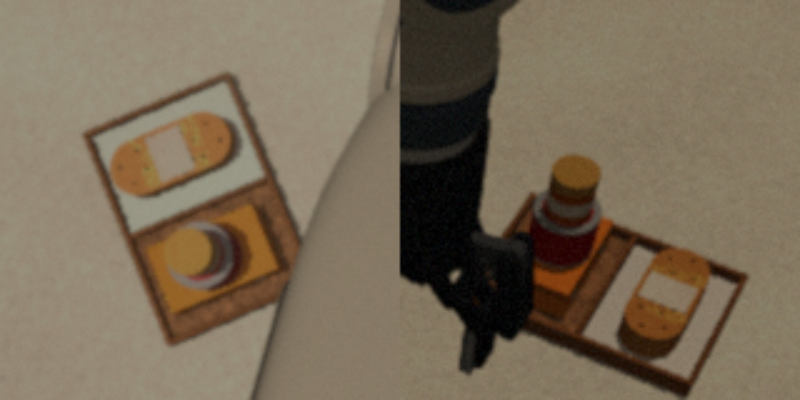

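The stack is upright. The scene view puts the jar lid at (451.7,260.3), on the carton and tin axis, and the bread lies flat inside its bay. The arm is clear, so I'm handing in.

```bash
python3 -c "
from h import *
print(read_state()['clock'],np.abs(read_state()['qvel']).max()); print(close_job())"
```

```text
33.325 0.002097210268676534
the job is handed in; nothing more can be done
None
```

The snack tray is made up and handed in at 33.3 s. I laid the golden flatbread flat in the white-lined bay first. Then I stacked the orange carton, the red tin and the honey jar in the cork-lined bay. I did not pick up or move any of the look-alikes.

What the last checks showed:
- **Bread:** the final picture shows it flat and inside the rim.
- **Carton:** it is flat inside the rim and square to the bay. The two cameras placed its centre 2.6 mm apart in y.
- **Tin:** in the top view it is centred on the carton to within 1 mm.
- **Jar:** it is upright, and the scene view puts its lid within about 2 mm of the stack axis.
- **Arm:** it stood clear of everything and still when I handed in.

What failed or disagreed:
- **First grasp:** my first grip on the bread closed above it, because the open fingertips sit higher than I assumed. A new measurement showed the bread had not moved, and the second grip worked.
- **Unusable readings:** the last top-view jar reading and both last carton readings were spoiled because the colour masks merged neighbouring objects or lost the carton. The scene-view tin reading was also off. I relied on the other camera, earlier readings and the pictures instead.
- **Look-alikes:** I did not measure their positions again at the end.

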